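# Set the reel's castle nut and pin it

### The arm

A 7-joint arm with a two-finger parallel gripper is mounted at the origin on the work surface. World frame = base frame: x ahead of the robot, y to its left, z up, the work surface at z = 0. Lengths are in m, angles in rad, forces in N, time in s.
With the tool pointing down it reaches from about 0.425 to 0.925 m from the base axis. Payload 6.8 kg.
Tool frame: the origin (TCP) lies at the very end of the fingers, on their centre line; the grasp point (between the pads) lies 19 mm behind it (r.grip_point_offset is the distance from the TCP to the grasp point, in m); z points along the fingers, y is the line along which they close (so a half turn about z gives the same grasp; the last joint's range is limited). The gripper opens to 85 mm and grips with 20 to 120 N. Pads are 22 mm wide; open, the fingers measure 114 mm over their backs; the gripper's body (76 mm by 85 mm) begins 54 mm behind the grasp point. The pads swing forward as they close: fully open they stand 13 mm farther back than shut.
Start: joints at [-1.262, 0.477, 0.022, 1.555, -0.011, 1.109, -0.083], TCP at [0.273, 0.617, 0.195] pointing down, gripper open.
Joint ranges: [-2.96, 2.96], [-0.34, 2.1], [-1.41, 1.46], [0.24, 2.44], [-1.37, 4.51], [0.17, 1.92], [-2.96, 2.96]. Speed limits (rad/s): [2.39, 2.39, 3.14, 3.14, 3.14, 3.14, 3.14].

### API

Orientations are given as a rotation vector (axis times angle).
In Python, from bench import status, eyes, r gives the robot as it stands.
- The arm moves only by the shell command python3 -m crank 'ROWS' [OPENING] [FORCE]. ROWS is JSON, a list of rows, each a list of 6 numbers: the shift along the tool's x, y, z normalised to -1 to 1, where 1 is 0.02 m, then the turn, a rotation vector about the tool's x, y, z normalised to -1 to 1, where 1 is 45 degrees. A call has 1 to 12 rows; each row shifts and turns the commanded pose from where the row before left it, along the tool's axes as they then stand; what a row does not reach is not made up. A row lasts 1/10 s, in which the tool goes at most 50 mm and 8.59 degrees, less where a joint would pass 70% of its speed; a pose out of reach is approached as far as the arm can. A call with a number of a shift or a turn outside -1 to 1 is refused whole. A call with a gripper value outside its range is refused whole. OPENING is the opening, from 0 (shut) to 1 (fully open), set as the call begins (- or left out, the last holds). The fingers move at their own pace and stop on an object; FORCE is the grip in N (left out, the last holds). Time passes only in rows, so rows that do not move let the fingers close. It gives the time, the measured TCP pose, the force, the opening and the grip force at its end, in the units of the state.
- status.get_obs(): the state, without advancing time (a new reading comes with each control period).
- eyes.grab_frame(name): name is "side" or "top"; returns a dict with "image" (480x640x3 uint8, red, green, blue), "depth" (480x640 float32, m along the optical axis (not along the pixel's ray), 0 where there is no reading), "fovy" (degrees; the focal length in pixels is half the picture's height over the tangent of half this angle, whatever the lens; pixels are square), "cx", "cy" (the principal point, pixels), "world_to_cam" (4x4, takes a point from world to camera coordinates). Camera axes: x right, y up, looking along -z (the intrinsics and any distortion apply to the point x, -y, -z); pixel columns grow to the right and rows downward; lengths in m; the calibration is good to about 2 mm. A picture is of the moment at which its call begins.
- r.hand_in(): hands the job in; it is judged then, once.
The state is a dict: "clock": time; "joints": joint angles; "qvel": joint speeds; "tau": joint torques, N m; "tcp_pos": TCP position; "orientation": TCP orientation; "contact_force": force on the tool from outside, world axes, zero at the start; "moment": the same for the moment, N m; "grip_width": finger opening in m; "gripper_force": force on a finger pad.
Only numpy, scipy, OpenCV 4.12 (cv2) and the standard library are available. Lean on these libraries where they do the work, as an engineer would, in place of code of your own. Each camera call takes 0.05 s, during which the arm holds its last target. There are 200 camera calls.

### The job

Turn the castle nut on the reel's spindle clockwise until you feel it bite, then carry on only to the first slot after that to line up with the cross hole, let go of it, and slide the lock pin gently through slot and hole until its head is home against the nut. Do not turn the nut on past that slot, never force the pin, leave the pin in place and leave the other things on the shelf where they are.

Things in the scene. Friction and masses are not known exactly. Their poses are not given: they have to be found in the camera images.
- reel: red plastic reel, 120 mm across, 40 mm high, fixed flat on the plywood shelf (shelf top at z = 18 mm), spindle upright in its middle; origin: centre of its underside
- bearing (a point): centre of the top of the steel thrust disc (44 mm wide, 50 mm above the reel's underside) under the nut. How the nut turns: it runs easily (about 0.05 N m and some drag) for an unknown 20 to 46 degrees, then bites on this disc: 0.45 N m from there on, felt while it is being turned, or as twist builds up before it slips on (it can relax at a standstill). The wanted slot lines up 20 to 46 degrees after the bite; a slot that lines up before it does not count.
- nut_c (a point): steel castle nut: hexagon 36 mm across flats, 28 mm high, standing on the thrust disc; point: on its axis, half-way up (14 mm above the disc). Six slots 9 mm wide, open at the top, 12 mm deep, one in the middle of each flat (every 60 degrees); x runs through a slot, any one. z up. Clockwise from above tightens. Lined up within 4 degrees, a slot lets the pin in.
- hole (a point): centre of the cross hole in the fixed 20 mm steel spindle, 20 mm above the thrust disc, at slot level. x along the hole (enter from either end), z up. Hole 8.4 mm wide, 7.6 mm high; the slots' floor lies 4 mm below its axis. The spindle ends 8 mm above the nut; a black groove across its end runs the same way as the hole.
- nut_base (a point): centre of the nut's underside: up to 0.35 mm above the thrust disc while the nut still runs easily, on it from the bite on (thread pitch 2.5 mm)
- pin_c (a point): loose steel lock pin standing on the shelf, 0.06 to 0.13 kg: block head 24 (x) by 12 (y) by 36 mm high (z), point at the head's centre. From its +x face a 6 mm square shank sticks out 48 mm, axis 6 mm below this point (12 mm above the underside); its last 8 mm taper to a 3 mm tip. Grip the head across the 12 mm. Pushed in, it stays when let go, drooping a few degrees.
- pin_seat (a point): point on the pin's shank axis 18 mm beyond the head's +x face (30 mm along x from the head's centre): it lies at the centre of the cross hole when the head is home against the flat of the nut. Same axes as the pin.
- pirk1: bystander, not part of the job: chrome pirk, a flat metal lure 130 mm long, 14 mm wide, 10 mm high, lying between the robot and the reel; origin under its middle
- pirk2: bystander, not part of the job: second chrome pirk, the same, beyond the pin
- headlamp: bystander, not part of the job: black headlamp, 45 x 65 x 42 mm, with a grey turning knob on one side; origin under its middle
- hookbox: bystander, not part of the job: small steel hook box with a shut flap, 72 x 102 x 34 mm; origin under its middle
- spanner: bystander, not part of the job: steel spanner lying flat, right of the reel
- spare_washer: bystander, not part of the job: dark steel washer, 38 mm across, 5 mm thick, lying flat near the robot
- float: bystander, not part of the job: cork float, 48 mm across, 44 mm high
- organiser: bystander, not part of the job: clear lure organiser, 130 x 200 x 41 mm, beyond the reel
Mind the look-alikes: they are no part of the job. What is shaped like the part that bears pin_c but green is not meant.

How it is judged:
By the outcome, as a careful person would: the job done as asked, in the order asked, and still so for the second after the job is handed in, with the robot touching nothing.
It also fails if it takes over 64 s, if anything falls off the work surface, if the arm or the gripper's body presses on something with over 40 N, if the wrist force passes 120 N, or if a joint passes its speed limit or range.

## Working session

There is one attempt and no reset: what is moved stays moved. The work goes in short steps, Python scripts to look and compute and a shell command to move; the robot and the scene stay as the last step left them, time stands still between calls to the robot, and variables do not carry over. Pictures are saved under pics/ and viewed, at most 12 in all, crops included, and the job is handed in when it is done.

```bash
ls; mkdir -p pics
python3 - <<'E'
from bench import status, eyes, r
import cv2,numpy as np,pickle
o=status.get_obs()
for k,v in o.items(): print(k,np.round(v,3))
print(r.grip_point_offset)
for n in("side","top"):
    f=eyes.grab_frame(n); cv2.imwrite(f'pics/{n}0.png',f["image"][:,:,::-1]); pickle.dump(f,open(f'{n}0.pkl','wb'))
    print(n,f["fovy"],f["cx"],f["cy"],np.round(f["world_to_cam"],3),[k for k in f])
E
```

```text
pics
clock 0.0
joints [-1.262  0.478  0.022  1.556 -0.011  1.109 -0.083]
qvel [ 0.     0.002 -0.    -0.001  0.001 -0.001 -0.   ]
tau [-0.0000e+00 -5.9645e+01  1.6070e+00 -2.8121e+01  1.2000e-02  9.0000e-03
  0.0000e+00]
tcp_pos [0.273 0.617 0.194]
orientation [-6.500e-01 -3.073e+00  3.000e-03]
contact_force [ 1.149 -0.423  0.414]
moment [ 0.027  0.002 -0.003]
gripper_force 0.0
grip_width 0.085
0.0187
side 48.45455010380372 318.7402961970837 233.11695387971338 [[ 0.893 -0.45   0.024 -0.407]
 [ 0.206  0.457  0.865 -0.184]
 [-0.4   -0.768  0.5   -1.205]
 [ 0.     0.     0.     1.   ]] ['image', 'depth', 'fovy', 'cx', 'cy', 'world_to_cam']
top 49.36526658478106 323.6395985246222 241.2322888548241 [[-0.022 -1.    -0.012  0.038]
 [ 0.991 -0.023  0.133 -0.471]
 [-0.133 -0.009  0.991 -1.041]
 [ 0.     0.     0.     1.   ]] ['image', 'depth', 'fovy', 'cx', 'cy', 'world_to_cam']
```

View pics/top0.png

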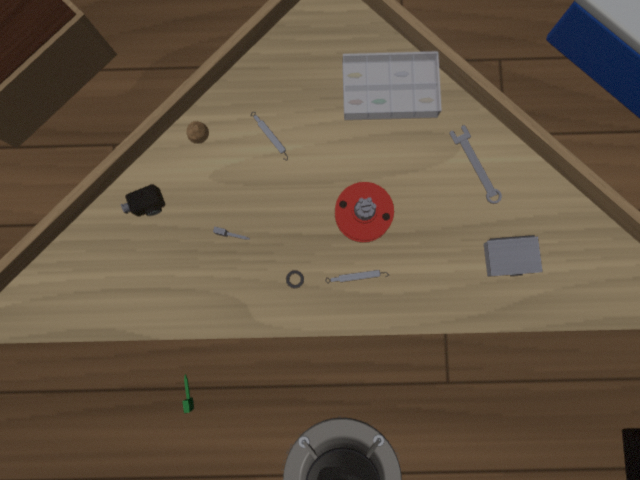

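View pics/side0.png

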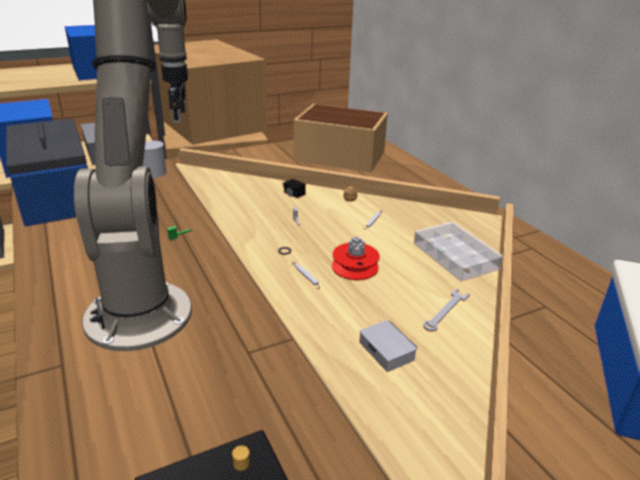

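Top view: reel centre about (364,211), nut about (365,208). Two pin shapes: the steel one at (231,234), head (221,232) on the shelf, and the green one at (187,395) on the bench. The steel one fits the description. I'll confirm with enlarged crops.

```bash
cat > h.py <<'E'
import numpy as np,pickle,cv2
def ray(f,u,v):
    fl=240/np.tan(np.radians(f["fovy"]/2)); d=np.array([(u-f["cx"])/fl,-(v-f["cy"])/fl,-1]); 
    W=np.linalg.inv(f["world_to_cam"]); return W[:3,3],W[:3,:3]@d
def at_z(f,u,v,z):
    c,d=ray(f,u,v); return c+d*(z-c[2])/d[2]
def at_depth(f,u,v):
    c,d=ray(f,u,v); return c+d*f["depth"][int(round(v)),int(round(u))]
def proj(f,p):
    fl=240/np.tan(np.radians(f["fovy"]/2)); q=f["world_to_cam"]@np.r_[p,1]
    return f["cx"]+fl*q[0]/-q[2], f["cy"]-fl*q[1]/-q[2]
def crop(f,u0,v0,w,h,s): 
    return cv2.resize(f["image"][v0:v0+h,u0:u0+w,::-1],None,fx=s,fy=s,interpolation=cv2.INTER_CUBIC)
E
python3 - <<'E'
from h import *
f=pickle.load(open('top0.pkl','rb'))
a=crop(f,345,189,40,40,10); b=crop(f,208,215,48,40,8); 
b=cv2.copyMakeBorder(b,0,400-b.shape[0],0,0,cv2.BORDER_CONSTANT)
cv2.imwrite('pics/c1.png',np.hstack([a,b]))
# shelf, nut, spindle heights
for u,v in[(365,207),(362,204),(369,212),(221,232),(240,237),(231,215),(300,230)]: print(u,v,at_depth(f,u,v).round(4))
E
```

```text
365 207 [ 0.5271 -0.0548  0.1035]
362 204 [ 0.5326 -0.049   0.1064]
369 212 [ 0.5207 -0.0637  0.0845]
221 232 [0.4926 0.2336 0.055 ]
240 237 [0.4846 0.1989 0.0332]
231 215 [0.5345 0.221  0.015 ]
300 230 [0.4984 0.076  0.0193]
```

View pics/c1.png

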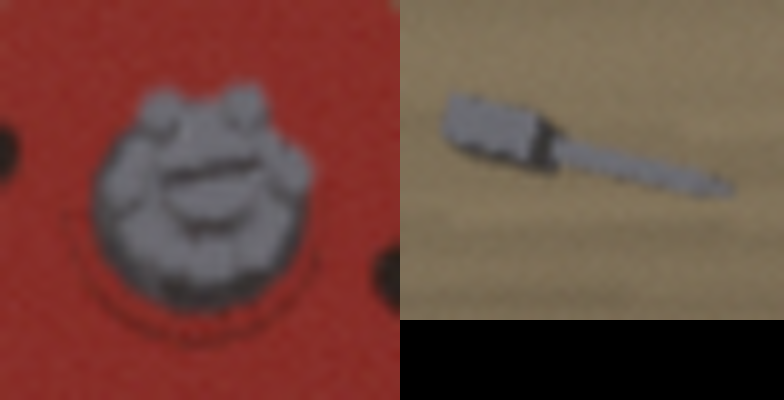

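The crop shows the groove from about (361.5,206.8) to (370.8,205). The slots run near image-vertical, and the steel pin's tip is at about (249.6,238.5). The steel one is the pin to use.

Run:
```python
from h import *
f=pickle.load(open('top0.pkl','rb')); s=pickle.load(open('side0.pkl','rb'))
g=cv2.GaussianBlur(cv2.cvtColor(f["image"],cv2.COLOR_RGB2GRAY).astype(float),(0,0),.5)
print(g[200:214,356:376].round().astype(int))
a=at_z(f,361.5,206.8,.104);b=at_z(f,370.8,205,.104); print('groove',a,b,np.degrees(np.arctan2(*(a-b)[[1,0]])))
# reel rim fit: red mask ellipse centre at z=.058
hsv=cv2.cvtColor(f["image"],cv2.COLOR_RGB2HSV); m=((hsv[...,1]>150)&((hsv[...,0]<8)|(hsv[...,0]>172))).astype(np.uint8); m[:, :320]=0;m[:,410:]=0
c=max(cv2.findContours(m,0,1)[0],key=cv2.contourArea); w=np.array([at_z(f,*p,.058)[:2] for p in c[:,0]]); 
(e,ax,an)=cv2.fitEllipse((w*1e4).astype(np.float32)); print('reel',np.array(e)/1e4,np.array(ax)/1e4)
t=at_z(f,249.6,238.5,.030);q=at_z(f,228.5,234.5,.033);h=at_z(f,219.5,231,.054)
d=(t-q)[:2];d/=np.linalg.norm(d);print('pin tip',t,'base',q,'head',h,'yaw',np.degrees(np.arctan2(d[1],d[0])),'tip-head',np.linalg.norm((t-h)[:2]),np.degrees(np.arctan2(*(t-h)[[1,0]])))
cen=np.r_[np.array(e)/1e4,.104];print('spindle top proj top',proj(f,cen),'side',proj(s,cen))
u,v=map(int,proj(s,cen)); 
A=crop(s,u-18,v-14,36,36,11);
A=np.hstack([A,crop(f,347,190,36,36,11)]); cv2.imwrite('pics/c2.png',A)
```

```text
[[ 73  73  82  96 104 105 103 105 106 108 105 100 100 104  99  86  77  73
   73  72]
 [ 71  74  79  89  96  96  93 108 109 108 107  99  94  99  93  89  83  74
   73  73]
 [ 70  74  83  87  86  86  94 111 109 109 108 106 104 100  99 101  97  82
   77  73]
 [ 70  86 101 103  94  93 104 110 109 108 107 107 107 105 102 105 104  90
   89  79]
 [ 75  95 107 106 102 105 108 109 106 102  98  96  94  93  90 100 104 100
  102  91]
 [ 85 104 107 104  98  99  97  93  92  84  77  75  72  71  78  92 102 104
  104  99]
 [ 99 107 105 100  93  82  73  70  72  76  78  83  85  88  98  98  96 102
  106 100]
 [102 107 105  99  95  82  83  86  93  99 101 104 105 105 102  95  89  94
  100  92]
 [ 97 101  98  97  98  93  99 103 106 107 106 107 107 105 101  99  87  83
   83  76]
 [ 87  90  87  96 100  93  97 103 106 106 107 105 102  97  98 103  99  89
   75  67]
 [ 76  85  95 104 103  97  90  88  93  93  96  91  86  86  95 104 106  99
   77  66]
 [ 77  94 104 107 106 102  93  78  71  71  71  70  77  88  99 105 105  95
   73  66]
 [ 73  90 103 107 108 105  98  87  76  81  81  82  88  99 104 106 102  83
   64  66]
 [ 64  80  98 105 107 107 106 102  95 100 102 102 100 105 107 106  95  72
   60  66]]
groove [ 0.52758196 -0.0480215   0.104     ] [ 0.53067755 -0.06605584  0.104     ] 99.73989939088193
reel [ 0.52749458 -0.0552272 ] [0.1158962  0.12182672]
pin tip [0.48150826 0.17964642 0.03      ] base [0.49042621 0.22267577 0.033     ] head [0.49482692 0.23684864 0.054     ] yaw -101.70893903118201 tip-head 0.05873227510877605 -103.10693099705942
spindle top proj top (np.float64(365.2387118318741), np.float64(206.75489133460673)) side (np.float64(355.7761079920284), np.float64(237.51825772185205))
```

View pics/c2.png

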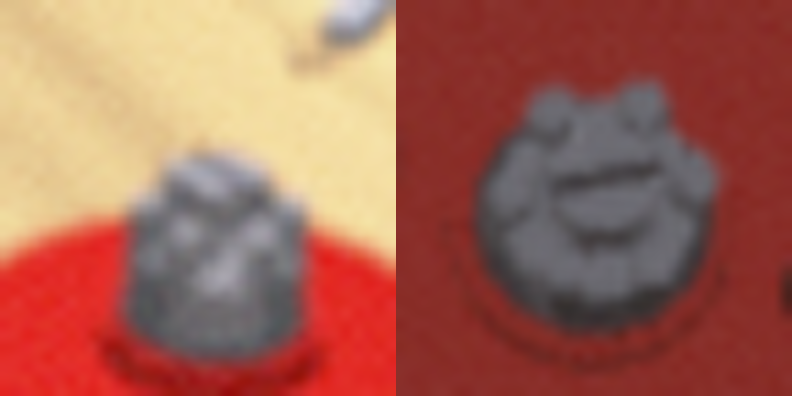

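```bash
cat >> h.py <<'E'
from scipy.spatial.transform import Rotation as R
def go(target=None,yaw=None):
    "shift in tool axes (units of 20mm) and turn about tool z (units 45deg) to reach target / tool-y yaw (mod 180)"
    from bench import status
    o=status.get_obs(); M=R.from_rotvec(o["orientation"]).as_matrix(); y=np.degrees(np.arctan2(M[1,1],M[0,1]))
    print('t',round(o["clock"],2),'tcp',o["tcp_pos"].round(4) if hasattr(o["tcp_pos"],'round') else o["tcp_pos"],'yaw_y',y.round(2),'z',M[:,2].round(3),'q7',round(o["joints"][6],2),'w',round(float(o["grip_width"]),4),'gf',round(float(o["gripper_force"]),1),'F',np.round(o["contact_force"],1),'M',np.round(o["moment"],2))
    if target is not None: print(' shift',(M.T@(np.array(target)-o["tcp_pos"])/.02).round(2))
    if yaw is not None: d=(y-yaw+90)%180-90; print(' turn z deg',d.round(2),'units',(d/45).round(3))
E
python3 - <<'E'
from h import *
f=pickle.load(open('top0.pkl','rb'));g=cv2.cvtColor(f["image"],cv2.COLOR_RGB2GRAY).astype(np.float32)
for c in[(.528,-.0565),(.5275,-.0555),(.529,-.057)]:
  for rad in(.013,.015,.017):
    a=np.radians(np.arange(0,360,2)); uv=np.array([proj(f,[c[0]+rad*np.cos(t),c[1]+rad*np.sin(t),.096]) for t in a],np.float32)
    L=cv2.remap(g,uv[:,:1],uv[:,1:],cv2.INTER_CUBIC)[:,0]; H=(L*np.exp(6j*a)).mean(); 
    print(c,rad,'slot',(np.degrees(np.angle(-H))/6%60).round(1),abs(H).round(1))
go([.528,-.0565,.15],62)
E
python3 -m crank '[[-1,-1,0,0,0,0],[-1,-1,0,0,0,0],[-1,-1,0,0,0,0],[-1,-1,0,0,0,0],[-1,-1,0,0,0,0],[-1,-1,0,0,0,0],[-1,-1,0,0,0,0],[-1,-1,0,0,0,0],[-1,-1,0,0,0,0],[-1,-1,0,0,0,0],[-1,-1,0,0,0,0],[-1,-1,0,0,0,0]]' 1 60
```

```text
(0.528, -0.0565) 0.013 slot 33.9 2.7
(0.528, -0.0565) 0.015 slot 32.8 1.9
(0.528, -0.0565) 0.017 slot 6.0 1.5
(0.5275, -0.0555) 0.013 slot 35.1 2.7
(0.5275, -0.0555) 0.015 slot 33.3 3.0
(0.5275, -0.0555) 0.017 slot 49.4 0.1
(0.529, -0.057) 0.013 slot 33.2 2.4
(0.529, -0.057) 0.015 slot 16.3 0.2
(0.529, -0.057) 0.017 slot 4.1 3.4
t 0.1 tcp [0.273  0.6167 0.1937] yaw_y 66.12 z [-0.001 -0.002 -1.   ] q7 -0.08 w 0.0851 gf 0.0 F [-0.3 -0.1 -0.2] M [ 0.02 -0.02  0.07]
 shift [-25.28 -25.61   2.23]
 turn z deg 4.12 units 0.092
clock: 1.3
tcp_pos: [0.3956, 0.2992, 0.1943]
orientation: [-0.65, -3.073, 0.001]
contact_force: [0.9, 0.6, -0.2]
grip_width: 0.0856
gripper_force: 0.0
```

```bash
python3 - <<'E'
from h import *
T=pickle.load(open('top0.pkl','rb'))
for u,v in[(361.1,199.5),(369.5,199.1),(373.7,206.4)]:
    p=at_z(T,u,v,.096)-[.528,-.0565,0];print('merlon',np.hypot(p[0],p[1]).round(4),np.degrees(np.arctan2(p[1],p[0])).round(1))
for n in('top','side'):
    f=pickle.load(open(n+'0.pkl','rb')); u0,v0=map(int,proj(f,[.528,-.0565,.09])); P=[]
    for v in range(v0-18,v0+18):
        for u in range(u0-18,u0+18):
            p=at_depth(f,u,v)-[.528,-.0565,0]; P.append([np.hypot(*p[:2]),np.degrees(np.arctan2(p[1],p[0])),p[2]])
    P=np.array(P); m=(P[:,0]>.0115)&(P[:,0]<.0195)&(P[:,2]>.078); Q=P[m]
    for b in range(0,60,6): k=((Q[:,1]%60)>=b)&((Q[:,1]%60)<b+6); print(n,b+3,k.sum(),np.round(np.mean(Q[k,2]),4),np.sort(Q[k,2]).round(3)[::4])
    z=Q[:,2]-Q[:,2].mean();H=(z*np.exp(6j*np.radians(Q[:,1]))).mean();print('slot',np.degrees(np.angle(-H))/6%60,abs(H))
E
python3 -m crank '[[-1,-1,0,0,0,0],[-1,-1,0,0,0,0],[-1,-1,0,0,0,0],[-1,-1,0,0,0,0],[-1,-1,0,0,0,0],[-1,-1,0,0,0,0],[-1,-1,0,0,0,0],[-1,-1,0,0,0,0],[-1,-1,0,0,0,0],[-1,-1,0,0,0,0],[-1,-1,0,0,0,0],[-1,-1,0,0,0,0]]'
```

```text
merlon 0.0177 27.8
merlon 0.018 -26.8
merlon 0.0158 -84.9
top 3 12 0.084 [0.081 0.084 0.084]
top 9 12 0.0856 [0.082 0.085 0.086]
top 15 18 0.0875 [0.081 0.084 0.085 0.089 0.096]
top 21 19 0.0937 [0.082 0.09  0.095 0.097 0.099]
top 27 22 0.0933 [0.08  0.089 0.093 0.096 0.097 0.1  ]
top 33 20 0.0944 [0.085 0.093 0.096 0.096 0.097]
top 39 25 0.0948 [0.084 0.092 0.094 0.096 0.097 0.098 0.099]
top 45 24 0.0911 [0.082 0.084 0.089 0.094 0.095 0.096]
top 51 15 0.0879 [0.082 0.085 0.086 0.094]
top 57 14 0.0852 [0.082 0.084 0.087 0.087]
slot 2.471171562321135 0.0025213469630470755
side 3 10 0.0897 [0.08  0.088 0.096]
side 9 9 0.0928 [0.084 0.094 0.102]
side 15 6 0.0925 [0.083 0.098]
side 21 6 0.0931 [0.08  0.102]
side 27 8 0.0902 [0.082 0.095]
side 33 7 0.0947 [0.081 0.101]
side 39 7 0.0916 [0.081 0.095]
side 45 10 0.0914 [0.079 0.09  0.097]
side 51 8 0.0929 [0.084 0.094]
side 57 15 0.0902 [0.081 0.084 0.093 0.097]
slot 58.934562519014236 0.0004454661980675764
clock: 2.5
tcp_pos: [0.5178, -0.0171, 0.1944]
orientation: [-0.65, -3.073, 0.0]
contact_force: [-0.7, 0.6, 0.8]
grip_width: 0.0854
gripper_force: 0.0
```

```bash
python3 -m crank '[[-0.5,-0.8,0.5,0,0,0.08],[-0.5,-0.5,1,0,0,0],[0,0,1,0,0,0],[0,0,0.5,0,0,0],[0,0,0,0,0,0],[0,0,0,0,0,0]]' 0.65; python3 -c "
from h import *
go([.528,-.0565,.072],62.5)"
```

```text
clock: 3.1
tcp_pos: [0.5247, -0.0477, 0.1347]
orientation: [-0.746, -3.051, -0.0]
contact_force: [0.6, 0.1, 0.4]
grip_width: 0.0554
gripper_force: 0.0
t 3.1 tcp [ 0.5247 -0.0477  0.1347] yaw_y 62.52 z [-0.  0. -1.] q7 1.22 w 0.0554 gf 0.0 F [0.6 0.1 0.4] M [-0.04  0.01  0.04]
 shift [-0.35 -0.32  3.13]
 turn z deg 0.02 units 0.0
```

```bash
python3 -m crank '[[-0.35,-0.32,0,0,0,0],[0,0,1,0,0,0],[0,0,0.9,0,0,0],[0,0,0.5,0,0,0],[0,0,0.3,0,0,0],[0,0,0.3,0,0,0],[0,0,0,0,0,0],[0,0,0,0,0,0]]'; python3 -c "
from h import *
from bench import eyes
go([.528,-.0565,.070],62.5)
f=eyes.grab_frame('side'); u,v=map(int,proj(f,[.528,-.0565,.09])); 
cv2.imwrite('pics/c3.png',np.hstack([crop(f,u-28,v-40,56,60,7),crop(eyes.grab_frame('top'),345,180,56,60,7)]))"
```

```text
clock: 3.9
tcp_pos: [0.5284, -0.0571, 0.075]
orientation: [0.746, 3.051, 0.0]
contact_force: [0.3, 0.6, 0.5]
grip_width: 0.0556
gripper_force: 0.0
t 3.9 tcp [ 0.5284 -0.0571  0.075 ] yaw_y 62.52 z [ 0.001  0.    -1.   ] q7 1.28 w 0.0556 gf 0.0 F [0.3 0.6 0.5] M [-0.01 -0.   -0.01]
 shift [0.03 0.02 0.25]
 turn z deg 0.02 units 0.0
```

View pics/c3.png

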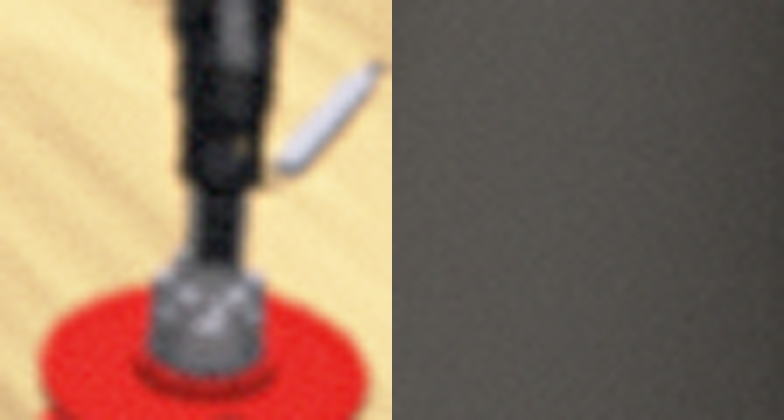

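The near finger, in front of the nut in the side view, ends at about crop (218,265). I'll work out how high its tip really is.

Run:
```python
from h import *
f=pickle.load(open('side0.pkl','rb')); u,v=map(int,proj(f,[.528,-.0565,.09]))
d=np.array([np.cos(np.radians(62.5)),np.sin(np.radians(62.5)),0])
def pc(p): a=proj(f,p); return round((a[0]-u+28)*7),round((a[1]-v+40)*7)
for s,n in((-1,'near'),(1,'far')):
  for z in(.07,.08,.09,.1,.11): print(n,z,pc(np.array([.5284,-.0571,z])+s*.029*d))
print('nut base',pc([.528,-.0565,.068]),'spindle top',pc([.528,-.0565,.104]))
```

```text
near 0.07 (204, 376)
near 0.08 (206, 352)
near 0.09 (208, 327)
near 0.1 (210, 303)
near 0.11 (211, 278)
far 0.07 (197, 290)
far 0.08 (199, 267)
far 0.09 (200, 243)
far 0.1 (202, 219)
far 0.11 (203, 195)
nut base (198, 336) spindle top (204, 250)
```

Run:
```python
from h import *
from bench import eyes
f=eyes.grab_frame('side'); u,v=map(int,proj(f,[.528,-.0565,.09]))
d=np.array([np.cos(np.radians(62.5)),np.sin(np.radians(62.5)),0])
for row in range(100,380,14):
  o=[]
  for col in(185,204,218,234,250):
    p=at_depth(f,u-28+col/7,v-40+row/7)-[.5284,-.0571,0]; o.append(f"{1e3*(p@d):.0f},{1e3*(p[0]*d[1]-p[1]*d[0]):.0f},z{1e3*p[2]:.0f}")
  print(row,o)
```

```text
100 ['-36,-14,z183', '-64,-9,z198', '-70,-5,z202', '-66,0,z200', '-68,5,z201']
114 ['-35,-13,z177', '-65,-9,z194', '-68,-5,z196', '-63,1,z193', '-69,5,z197']
128 ['26,-8,z139', '-68,-9,z190', '-67,-5,z190', '-67,1,z190', '-66,6,z189']
142 ['-28,-12,z163', '-63,-8,z182', '24,3,z135', '27,9,z133', '-69,6,z186']
156 ['-31,-12,z159', '-58,-8,z174', '-53,-3,z171', '-1139,-95,z773', '-63,7,z178']
170 ['-57,-14,z168', '-61,-8,z171', '-60,-3,z170', '-61,2,z171', '-62,7,z172']
184 ['25,-7,z117', '-60,-7,z165', '-63,-3,z166', '-60,3,z165', '-62,8,z166']
198 ['-35,-11,z145', '-40,-5,z148', '-43,-1,z150', '-45,4,z151', '190,32,z18']
212 ['-30,-11,z136', '-43,-5,z144', '-41,-0,z144', '-43,5,z145', '178,31,z18']
226 ['-38,-11,z135', '-39,-5,z137', '-39,0,z137', '-41,5,z138', '175,32,z14']
240 ['-37,-11,z130', '-42,-5,z133', '-45,-0,z135', '-41,6,z133', '156,30,z18']
254 ['-34,-10,z122', '-43,-4,z128', '-45,0,z129', '-40,6,z126', '152,30,z14']
268 ['-37,-10,z118', '-35,-3,z118', '-44,1,z123', '-38,7,z120', '138,29,z16']
282 ['-7,-7,z95', '-9,-1,z96', '-1139,-95,z773', '-5,10,z94', '-4,16,z94']
296 ['-15,-8,z94', '-13,-1,z93', '-11,4,z92', '-12,10,z93', '-9,16,z91']
310 ['-21,-8,z92', '-13,-0,z87', '-8,5,z84', '-18,10,z91', '-5,17,z83']
324 ['-19,-7,z85', '-14,-0,z82', '-17,5,z84', '-18,10,z85', '-1139,-95,z773']
338 ['-21,-7,z81', '-16,-0,z78', '-18,5,z79', '-21,10,z81', '-8,17,z73']
352 ['-20,-7,z74', '-20,-0,z74', '-17,5,z73', '-16,11,z72', '-7,18,z66']
366 ['-18,-6,z67', '-22,0,z69', '-18,5,z67', '-20,11,z69', '-14,17,z65']
```

Run:
```python
from h import *
from bench import eyes
s=pickle.load(open('side0.pkl','rb')); u,v=proj(s,[.273,.617,.194]);print('tcp px start',u,v)
f=eyes.grab_frame('side'); a,b=proj(f,[.5284,-.0571,.075]);print('tcp px now',a,b)
A=crop(s,int(u)-30,int(v)-55,60,70,6);B=crop(f,int(a)-35,int(b)-60,60,70,8)[:, :]
cv2.circle(A,(30*6,55*6),4,(0,0,255),1);cv2.circle(B,(35*8,60*8),4,(0,0,255),1)
A=cv2.copyMakeBorder(A,0,B.shape[0]-A.shape[0],0,0,0)
cv2.imwrite('pics/c4.png',np.hstack([A[:560],B[:560]]))
go()
```

```text
tcp px start 181.3793298192156 131.75118873030453
tcp px now 355.77925530712406 247.76574341478155
t 4.1 tcp [ 0.5284 -0.057   0.075 ] yaw_y 62.52 z [ 0.001  0.    -1.   ] q7 1.28 w 0.0555 gf 0.0 F [ 0.3 -0.2 -0. ] M [ 0.01 -0.03 -0.01]
```

View pics/c4.png

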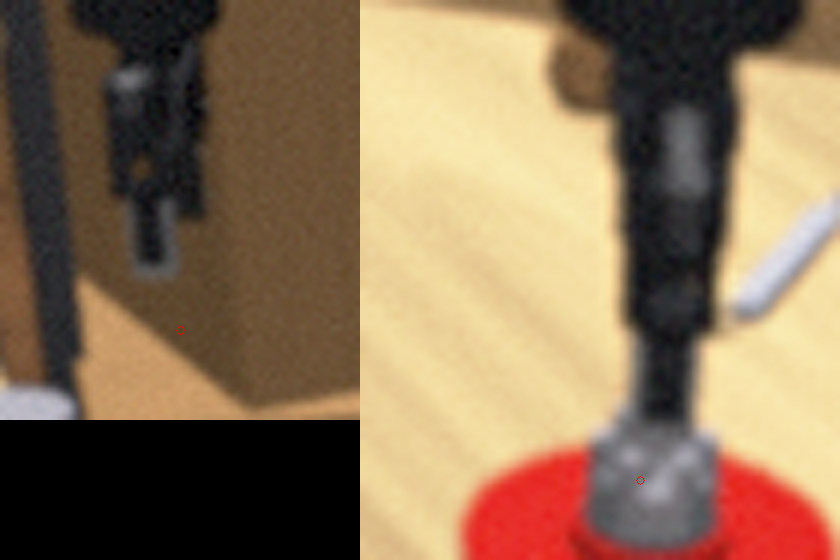

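The side view shows the near finger ending just above the nut, higher than the TCP reading implies. I'll test by closing gently: a stop at 36 mm means nut, 20 mm means spindle, 0 means above both.

```bash
python3 -m crank '[[0,0,0,0,0,0],[0,0,0,0,0,0],[0,0,0,0,0,0],[0,0,0,0,0,0],[0,0,0,0,0,0]]' 0.35 20; python3 -c "
from h import *
go()
from bench import eyes
f=eyes.grab_frame('side'); u,v=map(int,proj(f,[.528,-.0565,.09]))
cv2.imwrite('pics/c5.png',crop(f,u-28,v-40,56,60,7))
"
```

```text
clock: 4.6
tcp_pos: [0.528, -0.0571, 0.0746]
orientation: [-0.746, -3.052, -0.0]
contact_force: [0.9, -0.2, 0.8]
grip_width: 0.0299
gripper_force: 0.0
t 4.6 tcp [ 0.528  -0.0571  0.0746] yaw_y 62.52 z [-0.  0. -1.] q7 1.28 w 0.0299 gf 0.0 F [ 0.9 -0.2  0.8] M [-0.01 -0.   -0.03]
```

View pics/c5.png

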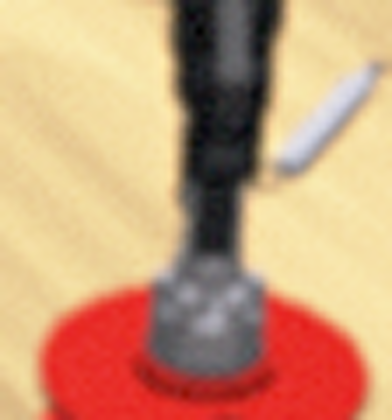

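Closing to 30 mm met nothing, so the fingertips are above the nut. I'll measure the visible fingertip from depth to get the real offset.

Run:
```python
from h import *
from bench import eyes
d=np.array([np.cos(np.radians(62.5)),np.sin(np.radians(62.5)),0])
fs=[eyes.grab_frame('side') for _ in range(5)]
f=fs[0]; f["depth"]=np.median([g["depth"] for g in fs],0); u,v=map(int,proj(f,[.528,-.0565,.09]))
for vv in range(v-16,v+4):
  o=[]
  for uu in range(u-5,u+12,2):
    p=at_depth(f,uu,vv)-[.528,-.0571,0]; o.append(f"{1e3*(p@d):.0f},{1e3*(p[0]*d[1]-p[1]*d[0]):.0f},z{1e3*p[2]:.0f}")
  print((vv-v+40)*7,(u-5-u+28)*7,o)
```

```text
168 161 ['217,-3,z16', '12,-12,z130', '-49,-11,z165', '-47,-7,z163', '-48,-2,z164', '-50,3,z166', '-50,7,z166', '217,38,z17', '208,43,z22']
175 161 ['212,-3,z16', '14,-11,z127', '-48,-11,z161', '-48,-6,z161', '-47,-2,z161', '-47,3,z162', '-50,7,z163', '210,37,z18', '211,43,z17']
182 161 ['204,-3,z17', '15,-11,z123', '-45,-11,z157', '-46,-6,z158', '-45,-1,z157', '-46,3,z158', '-49,8,z160', '206,37,z17', '200,42,z21']
189 161 ['196,-4,z18', '15,-11,z120', '-23,-9,z142', '-32,-5,z147', '-31,-0,z147', '-29,5,z146', '199,31,z17', '192,36,z21', '201,43,z16']
196 161 ['188,-4,z19', '13,-11,z118', '-23,-9,z139', '-31,-5,z144', '-26,1,z141', '-31,5,z144', '193,31,z17', '187,36,z21', '195,42,z16']
203 161 ['187,-4,z16', '12,-11,z116', '-24,-9,z137', '-31,-5,z141', '-27,1,z139', '-30,5,z141', '187,30,z18', '187,36,z17', '189,42,z17']
210 161 ['180,-4,z17', '15,-11,z112', '-24,-9,z134', '-31,-4,z138', '-30,1,z138', '-29,5,z137', '179,30,z19', '180,36,z18', '183,42,z17']
217 161 ['171,-5,z19', '175,1,z17', '-23,-8,z131', '-31,-4,z136', '-29,1,z135', '-28,6,z134', '173,29,z19', '175,35,z18', '179,
[... 922 characters left out ...]
0', '136,27,z18', '137,33,z17', '138,39,z17']
273 161 ['-1,-15,z95', '9,-10,z89', '-10,-6,z101', '-13,-1,z103', '-13,4,z103', '-8,9,z100', '-1,14,z96', '-0,20,z96', '128,38,z19']
280 161 ['-6,-15,z95', '-2,-10,z93', '-10,-6,z98', '-12,-1,z99', '-10,4,z98', '-5,9,z95', '-6,14,z96', '-6,19,z96', '124,38,z19']
287 161 ['-6,-15,z92', '-0,-10,z89', '-10,-6,z95', '-12,-1,z96', '-10,4,z95', '-4,10,z92', '-2,15,z91', '-5,19,z92', '120,37,z18']
294 161 ['-8,-15,z90', '-16,-11,z95', '-16,-6,z96', '-14,-1,z94', '-11,4,z93', '-16,9,z96', '-5,15,z89', '-2,20,z88', '50,30,z57']
301 161 ['-5,-15,z86', '-19,-11,z94', '-19,-6,z94', '-11,-1,z90', '-1,5,z84', '-21,8,z96', '-4,15,z86', '-2,20,z85', '43,30,z58']
```

The fingertips sit about 37 mm above the reported TCP (tip z≈0.112 at 30 mm opening), and about 2 mm off sideways. I'll open, go down in steps and watch the force.

```bash
python3 -m crank '[[-0.1,0,0,0,0,0],[0,0,0,0,0,0],[0,0,0,0,0,0],[0,0,0.5,0,0,0],[0,0,0.5,0,0,0],[0,0,0.5,0,0,0],[0,0,0,0,0,0],[0,0,0,0,0,0]]' 0.65 60; python3 -c "
from h import *
go()"
```

```text
clock: 5.7
tcp_pos: [0.5294, -0.0581, 0.044]
orientation: [-0.746, -3.051, 0.001]
contact_force: [-0.1, -0.4, -0.5]
grip_width: 0.0556
gripper_force: 0.0
t 5.7 tcp [ 0.5294 -0.0581  0.044 ] yaw_y 62.51 z [-0.001 -0.    -1.   ] q7 1.31 w 0.0556 gf 0.0 F [-0.1 -0.4 -0.5] M [-0.01 -0.01 -0.01]
```

```bash
python3 -m crank '[[0,0,0.25,0,0,0],[0,0,0,0,0,0],[0,0,0,0,0,0]]' ; python3 -m crank '[[0,0,0,0,0,0],[0,0,0,0,0,0],[0,0,0,0,0,0],[0,0,0,0,0,0],[0,0,0,0,0,0],[0,0,0,0,0,0]]' 0.2 50; python3 -c "
from h import *
go()"
```

```text
clock: 6.0
tcp_pos: [0.5298, -0.058, 0.0397]
orientation: [0.746, 3.052, 0.0]
contact_force: [0.6, -1.0, 0.3]
grip_width: 0.0557
gripper_force: 0.0
clock: 6.6
tcp_pos: [0.5299, -0.0581, 0.04]
orientation: [0.746, 3.051, 0.0]
contact_force: [-1.5, -0.0, 5.6]
grip_width: 0.0348
gripper_force: 49.8
t 6.6 tcp [ 0.5299 -0.0581  0.04  ] yaw_y 62.51 z [ 0.  0. -1.] q7 1.31 w 0.0348 gf 49.8 F [-1.5 -0.   5.6] M [-0.01  0.41  0.04]
```

```bash
python3 -m crank '[[0,0,0,0,0,0.08],[0,0,0,0,0,0.08],[0,0,0,0,0,0.08]]' >/dev/null; python3 -c "
from h import *
go()"; python3 -m crank '[[0,0,0,0,0,0.08],[0,0,0,0,0,0.08]]'>/dev/null; python3 -c "
from h import *
go()"
```

```text
t 6.9 tcp [ 0.5299 -0.0582  0.0401] yaw_y 51.56 z [ 0.  0. -1.] q7 1.16 w 0.0345 gf 49.9 F [-2.  -0.1  5.6] M [-0.18  0.44  0.03]
t 7.1 tcp [ 0.5298 -0.0582  0.04  ] yaw_y 44.36 z [ 0.  0. -1.] q7 1.05 w 0.0349 gf 49.9 F [-1.5 -0.7  6.6] M [-0.13  0.41  0.03]
```

```bash
cat > g.py <<'E'
from h import *
go()
E
for i in 1 2 3 4; do python3 -m crank '[[0,0,0,0,0,0.07]]'>/dev/null; python3 g.py; done
```

```text
t 7.2 tcp [ 0.5298 -0.0583  0.04  ] yaw_y 41.22 z [ 0.  0. -1.] q7 1.01 w 0.0345 gf 49.9 F [-2.1 -1.1  5.8] M [-0.09  0.57  0.03]
t 7.3 tcp [ 0.5298 -0.0583  0.04  ] yaw_y 38.08 z [ 0.  0. -1.] q7 0.97 w 0.0347 gf 49.9 F [-1.9  0.4  6.4] M [-0.15  0.5   0.06]
t 7.4 tcp [ 0.5298 -0.0583  0.04  ] yaw_y 34.93 z [ 0.  0. -1.] q7 0.92 w 0.0347 gf 49.9 F [-2.3 -0.2  6.2] M [-0.16  0.56  0.05]
t 7.5 tcp [ 0.5298 -0.0583  0.04  ] yaw_y 31.78 z [ 0. -0. -1.] q7 0.88 w 0.0347 gf 49.9 F [-2.4 -1.2  5.8] M [-0.14  0.52  0.1 ]
```

```bash
for i in 1 2 3 4 5; do python3 -m crank '[[0,0,0,0,0,0.07]]' - 80 >/dev/null; python3 g.py; done
```

```text
t 7.6 tcp [ 0.5297 -0.0583  0.0402] yaw_y 28.62 z [ 0.  0. -1.] q7 0.83 w 0.0342 gf 80.2 F [-2.6 -1.5  8.5] M [-0.15  0.7   0.06]
t 7.7 tcp [ 0.5297 -0.0583  0.0402] yaw_y 25.48 z [ 0.  0. -1.] q7 0.79 w 0.0341 gf 80.2 F [-2.3 -0.1  8.5] M [-0.11  0.68  0.06]
t 7.8 tcp [ 0.5297 -0.0584  0.0402] yaw_y 22.32 z [ 0.  0. -1.] q7 0.75 w 0.034 gf 80.2 F [-3.1 -1.3  8.3] M [-0.17  0.7   0.03]
t 7.9 tcp [ 0.5297 -0.0583  0.0402] yaw_y 19.23 z [-0.  0. -1.] q7 0.7 w 0.0344 gf 80.1 F [-3.1 -0.9  8.9] M [-0.2   0.78  0.68]
t 8.0 tcp [ 0.5296 -0.0584  0.0402] yaw_y 16.1 z [-0. -0. -1.] q7 0.66 w 0.0342 gf 80.1 F [-3.8 -1.2  8.7] M [-0.21  0.76  0.5 ]
```

Bite felt at yaw ≈ 20.5, about 42° from the start. The wanted slot should line up at about yaw −20, some 41° after the bite.

```bash
python3 -m crank '[[0,0,0,0,0,0.07],[0,0,0,0,0,0.07],[0,0,0,0,0,0.07],[0,0,0,0,0,0.07],[0,0,0,0,0,0.07],[0,0,0,0,0,0.07]]' >/dev/null; python3 g.py;python3 -m crank '[[0,0,0,0,0,0.07],[0,0,0,0,0,0.07],[0,0,0,0,0,0.07],[0,0,0,0,0,0.07],[0,0,0,0,0,0.07],[0,0,0,0,0,0]]' >/dev/null; python3 g.py
```

```text
t 8.6 tcp [ 0.5295 -0.0584  0.0402] yaw_y -2.8 z [-0. -0. -1.] q7 0.4 w 0.0338 gf 80.1 F [-3.6 -0.7  9.8] M [-0.14  0.86  0.46]
t 9.2 tcp [ 0.5294 -0.0584  0.0401] yaw_y -18.56 z [-0.001  0.    -1.   ] q7 0.19 w 0.0343 gf 80.4 F [-4.3  0.1  9.7] M [-0.12  1.    0.06]
```

```bash
python3 -m crank '[[0,0,0,0,0,0],[0,0,0,0,0,0],[0,0,0,0,0,0],[0,0,-0.5,0,0,0],[0,0,-1,0,0,0],[0,0,-1,0,0,0],[0,0,-1,0,0,0],[0.5,0,-1,0,0,-0.13],[1,-0.5,0,0,0,0],[1,-0.5,0,0,0,0],[1,-0.5,0,0,0,0],[1,-0.5,0,0,0,0]]' 0.65 40 >/dev/null; python3 g.py;python3 -m crank '[[1,-0.4,0,0,0,0],[1,-0.4,0,0,0,0],[1,-0.4,0,0,0,0],[1,-0.4,0,0,0,0],[1,-0.4,0,0,0,0],[1,-0.4,0,0,0,0],[1,-0.4,0,0,0,0],[0,0,0,0,0,0]]' >/dev/null
python3 - <<'E'
from h import *
from bench import eyes
go([.4945,.2365,.05],-12.5)
F={n:[eyes.grab_frame(n) for _ in range(5)] for n in('top','side')}
for n in F:
    f=F[n][0]; f["depth"]=np.median([g["depth"] for g in F[n]],0); f["image"]=np.mean([g["image"] for g in F[n]],0).astype(np.uint8); pickle.dump(f,open(n+'1.pkl','wb'))
f=F['top'][0]
for c in[(.528,-.0565),(.5275,-.0555),(.529,-.0575)]:
    u0,v0=map(int,proj(f,[.528,-.0565,.09])); Q=[]
    for v in range(v0-18,v0+18):
        for u in range(u0-18,u0+18):
            p=at_depth(f,u,v)-[*c,0]; Q.append([np.hypot(*p[:2]),np.degrees(np.arctan2(p[1],p[0])),p[2]])
    Q=np.array(Q);Q=Q[(Q[:,0]>.0115)&(Q[:,0]<.0195)&(Q[:,2]>.078)]
    for b in range(0,60,6): k=((Q[:,1]%60)>=b)&((Q[:,1]%60)<b+6); print(b+3,k.sum(),np.round(np.mean(Q[k,2]),4),end=' | ')
    z=Q[:,2]-Q[:,2].mean();H=(z*np.exp(6j*np.radians(Q[:,1]))).mean();print('slot',np.degrees(np.angle(-H))/6%60,abs(H))
s=F['side'][0];u,v=map(int,proj(s,[.4945,.2365,.07]));
a=crop(f,345,185,40,40,10);b=crop(s,u-20,v-30,40,40,10)
cv2.imwrite('pics/c6.png',np.hstack([a,b]))
E
```

```text
t 10.4 tcp [0.5113 0.039  0.1303] yaw_y -12.66 z [ 0.001  0.    -1.   ] q7 -0.05 w 0.0557 gf 0.0 F [ 0.7  0.1 -0.1] M [ 0.04 -0.01 -0.  ]
t 11.2 tcp [0.487  0.1905 0.13  ] yaw_y -12.36 z [ 0.     0.001 -1.   ] q7 -0.34 w 0.0553 gf 0.0 F [ 0.1  0.4 -0.2] M [ 0.01  0.   -0.01]
 shift [ 2.32 -0.12  4.  ]
 turn z deg 0.14 units 0.003
3 25 0.093 | 9 23 0.0944 | 15 25 0.0951 | 21 26 0.0937 | 27 15 0.0881 | 33 15 0.0862 | 39 15 0.0846 | 45 14 0.0847 | 51 13 0.0859 | 57 17 0.0898 | slot 41.882509825003545 0.002700442131161039
3 27 0.0918 | 9 24 0.0929 | 15 25 0.0947 | 21 23 0.0912 | 27 17 0.0909 | 33 13 0.0858 | 39 14 0.0845 | 45 13 0.0846 | 51 12 0.086 | 57 19 0.092 | slot 41.514341352208795 0.002332781306111183
3 19 0.0934 | 9 17 0.0966 | 15 25 0.0947 | 21 16 0.0928 | 27 19 0.0903 | 33 15 0.0869 | 39 15 0.0841 | 45 17 0.0852 | 51 14 0.0867 | 57 21 0.0898 | slot 41.71492860096235 0.002835552803252503
```

View pics/c6.png

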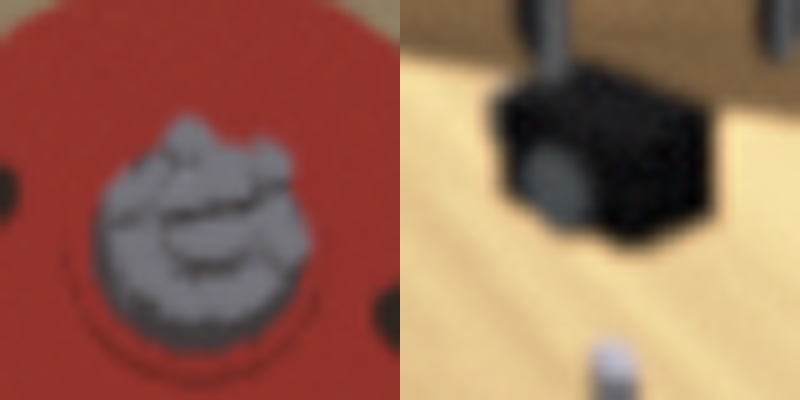

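```bash
python3 - <<'E'
from h import *
f=pickle.load(open('top1.pkl','rb'))
g=cv2.cvtColor(f["image"],cv2.COLOR_RGB2GRAY).astype(np.float32)
s=8;G=cv2.resize(g[198:214,355:378],None,fx=s,fy=s,interpolation=cv2.INTER_CUBIC)
xs,ys=[],[]
for u in np.arange(362.5,369.6,.25):
    c=int((u-355+.5)*s-.5); y0=207-(u-362)*.18; r=np.arange(int((y0-1.7-198+.5)*s),int((y0+1.7-198+.5)*s)); w=np.clip(95-G[r,c],0,None)
    xs.append(u);ys.append((w*r).sum()/w.sum()/s-.5+198+.5/s)
k=np.polyfit(xs,ys,1);print(k,np.std(np.polyval(k,xs)-ys))
a=at_z(f,362.5,np.polyval(k,362.5),.104);b=at_z(f,369.5,np.polyval(k,369.5),.104);print('groove',np.degrees(np.arctan2(*(a-b)[[1,0]])),(a+b)/2)
go([.4945,.2375,.0],-12.5)
E
python3 -m crank '[[1,0,0,0,0,0],[1,0,0,0,0,0],[0.35,-0.1,0,0,0,0],[0,0,1,0,0,0],[0,0,1,0,0,0],[0,0,1,0,0,0],[0,0,0,0,0,0],[0,0,0,0,0,0]]' >/dev/null
python3 - <<'E'
from h import *
from bench import eyes
go([.4945,.2375,-.01],-12.5)
s=eyes.grab_frame('side');u,v=map(int,proj(s,[.4945,.2375,.06]))
cv2.imwrite('pics/c7.png',crop(s,u-25,v-30,50,50,10))
E
```

```text
[-1.84972567e-01  2.73264774e+02] 0.06151547579209924
groove 99.25910024681428 [ 0.52979478 -0.05677065  0.104     ]
t 11.7 tcp [0.4875 0.1866 0.1297] yaw_y -12.69 z [ 0.  0. -1.] q7 -0.34 w 0.0551 gf 0.0 F [ 0.6 -0.5 -0.6] M [-0.01  0.02  0.02]
 shift [ 2.56 -0.22  6.48]
 turn z deg -0.19 units -0.004
t 12.5 tcp [0.4957 0.2337 0.0697] yaw_y -12.6 z [-0.    -0.001 -1.   ] q7 -0.32 w 0.0557 gf 0.0 F [-0.1 -0.2  0.6] M [ 0.04 -0.05  0.01]
 shift [ 0.17 -0.1   3.98]
 turn z deg -0.1 units -0.002
```

View pics/c7.png

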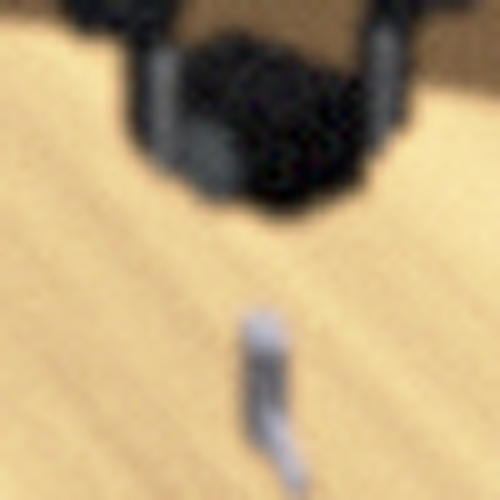

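The fingers straddle the pin: tips at (155,165) and (390,140), head top at (265,318). I'll descend onto it.

```bash
python3 -m crank '[[0.3,0,1,0,0,0],[0,0,1,0,0,0],[0,0,1,0,0,0],[0,0,0.5,0,0,0],[0,0,0.4,0,0,0],[0,0,0,0,0,0],[0,0,0,0,0,0]]' >/dev/null; python3 g.py; python3 -m crank '[[0,0,0,0,0,0],[0,0,0,0,0,0],[0,0,0,0,0,0],[0,0,0,0,0,0],[0,0,0,0,0,0],[0,0,0,0,0,0],[0,0,0,0,0,0],[0,0,0,0,0,0]]' 0 40 >/dev/null; python3 g.py
```

```text
t 13.25 tcp [ 0.4976  0.2395 -0.0077] yaw_y -12.64 z [ 0.001  0.001 -1.   ] q7 -0.24 w 0.0555 gf 0.0 F [ 0.3 -0.2 -0.4] M [ 0.03 -0.05 -0.06]
t 14.05 tcp [ 0.4973  0.2395 -0.0079] yaw_y -12.64 z [ 0.     0.001 -1.   ] q7 -0.24 w 0.0114 gf 39.7 F [-0.8  0.4  5.7] M [-0.03  0.22  0.01]
```

```bash
python3 -m crank '[[0,0,-0.5,0,0,0],[0,0,-1,0,0,0],[0,0,-1,0,0,-0.122],[0,0,-1,0,0,-0.122],[0,0,-1,0,0,-0.122],[0,0,0,0,0,-0.121],[-0.5,-0.1,0,0,0,0],[-1,-0.1,0,0,0,0],[-1,-0.1,0,0,0,0],[-1,-0.1,0,0,0,0],[-1,-0.1,0,0,0,0],[-1,-0.1,0,0,0,0]]' >/dev/null; python3 g.py;  python3 -m crank '[[-1,-0.1,0,0,0,0],[-1,-0.14,0,0,0,0],[-1,0,0,0,0,0],[-1,0,0,0,0,0],[-0.5,0,0,0,0,0],[0,0,0,0,0,0],[0,0,0,0,0,0]]' >/dev/null
python3 - <<'E'
from h import *
go([.5145,.0306,.05],9.3)
E
```

```text
t 15.25 tcp [0.5021 0.1269 0.0812] yaw_y 9.07 z [-0.001 -0.001 -1.   ] q7 0.15 w 0.0113 gf 39.0 F [ 0.5  0.3 -1.2] M [ 0.   -0.   -0.04]
t 15.95 tcp [0.5123 0.0397 0.0814] yaw_y 9.24 z [-0.001  0.    -1.   ] q7 0.33 w 0.0112 gf 39.0 F [ 0.5  1.1 -0.3] M [ 0.01 -0.05  0.03]
 shift [-0.47  0.04  1.57]
 turn z deg -0.06 units -0.001
```

```bash
python3 -m crank '[[0,0.04,1,0,0,0],[0,0,0.57,0,0,0],[0,0,0,0,0,0],[0,0,0,0,0,0]]' >/dev/null
python3 - <<'E'
from h import *
from bench import eyes
go([.5145,.0306,.05],9.3)
F={}
for n in('top','side'):
    G=[eyes.grab_frame(n) for _ in range(4)]; f=G[0]; f["depth"]=np.median([g["depth"] for g in G],0); f["image"]=np.mean([g["image"] for g in G],0).astype(np.uint8); pickle.dump(f,open(n+'2.pkl','wb')); F[n]=f
s=F['side'];u,v=map(int,proj(s,[.525,-.03,.09]))
cv2.imwrite('pics/c8.png',np.hstack([crop(F['top'],325,183,57,50,7),crop(s,u-28,v-30,57,50,7)]))
print(u-28,v-30)
E
```

```text
t 16.35 tcp [0.5132 0.0397 0.0501] yaw_y 9.31 z [-0.001 -0.    -1.   ] q7 0.37 w 0.0115 gf 39.0 F [ 0.2 -0.  -1.2] M [-0.06  0.04 -0.02]
 shift [-0.46 -0.01  0.  ]
 turn z deg 0.01 units 0.0
321 207
```

View pics/c8.png

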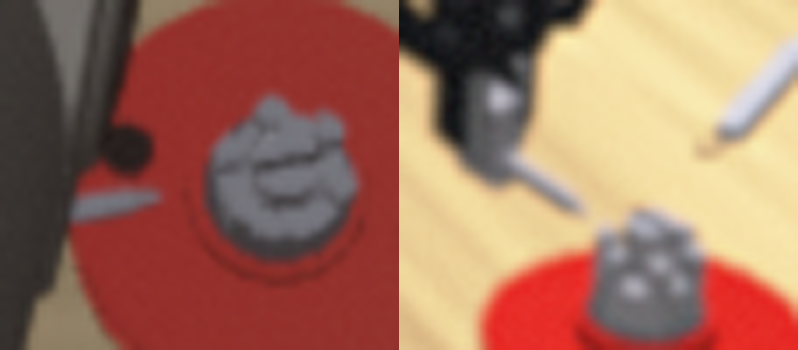

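Run:
```python
from h import *
f=pickle.load(open('top2.pkl','rb'));s=pickle.load(open('side2.pkl','rb'))
n=np.array([np.cos(np.radians(9.3)),np.sin(np.radians(9.3))]);x=np.array([-n[1],n[0]])
# shank centreline from top image
hsv=cv2.cvtColor(f["image"],cv2.COLOR_RGB2HSV).astype(int); P=[]
for u in range(337,348):
    c=hsv[205:220,u,1]; w=np.clip(110-c,0,None)*(np.arange(15)>2); vv=(w*np.arange(205,220)).sum()/max(w.sum(),1); P.append((u,vv))
k=np.polyfit(*zip(*P),1); a=at_z(f,337,np.polyval(k,337),.091)[:2];b=at_z(f,347,np.polyval(k,347),.091)[:2]
print(np.round(P,1).tolist(),'shank yaw',np.degrees(np.arctan2(*(b-a)[::-1])))
c=np.array([.5298,-.05677])
for p in(a,b):print('perp',((p-c)@n*1e3).round(2),'along',((p-c)@x*1e3).round(1))
# spindle centre check by depth (z>.1)
Q=np.array([at_depth(f,u,v) for u in range(350,380) for v in range(195,220)]);m=(Q[:,2]>.1005)&(Q[:,2]<.108);t=Q[m];print('spindle',t.mean(0),(t[:,:2].max(0)+t[:,:2].min(0))/2,m.sum())
# shank heights from side
for uu,vv in((475,165),(500,168),(520,175),(540,187),(555,195),(570,203)):
    p=at_depth(s,321+(uu-399)/7,207+vv/7);print('side',uu,p.round(4),'perp',((p[:2]-c)@n*1e3).round(1),'along',((p[:2]-c)@x*1e3).round(1))
for q in((480,215),(347,211),):pass
for u,v in((339,212.3),(342,212),(345,211.5)):print('top z',at_depth(f,u,v).round(4))
```

```text
[[337.0, 212.2], [338.0, 212.0], [339.0, 211.9], [340.0, 211.8], [341.0, 211.6], [342.0, 211.4], [343.0, 211.2], [344.0, 211.1], [345.0, 210.7], [346.0, 210.7], [347.0, 211.0]] shank yaw -82.65766599574394
perp 0.06 along 56.8
perp -0.61 along 37.0
spindle [ 0.52850864 -0.05559262  0.10464311] [ 0.52901179 -0.0557726 ] 83
side 475 [0.5077 0.0323 0.0828] perp -7.4 along 91.5
side 500 [0.5126 0.0219 0.0858] perp -4.3 along 80.5
side 520 [0.5158 0.0125 0.087 ] perp -2.6 along 70.6
side 540 [ 0.5164 -0.0016  0.0892] perp -4.3 along 56.7
side 555 [ 0.5182 -0.0096  0.0896] perp -3.9 along 48.4
side 570 [ 0.5199 -0.0177  0.0902] perp -3.5 along 40.1
top z [ 0.5201 -0.0046  0.092 ]
top z [ 0.5205 -0.0105  0.0927]
top z [ 0.5215 -0.0164  0.0917]
```

Tip and shank are on the hole axis to within about 1 mm, and the shank top is at 0.0915. I'll advance gently.

```bash
python3 -m crank '[[-0.3,0,0,0,0,0],[-0.3,0,0,0,0,0],[-0.2,0,0,0,0,0],[0,0,0,0,0,0]]' >/dev/null; python3 g.py; for i in 1 2 3; do python3 -m crank '[[-0.15,0,0,0,0,0],[-0.15,0,0,0,0,0]]' >/dev/null; python3 g.py; done
```

```text
t 17.15 tcp [0.5161 0.0224 0.0503] yaw_y 9.18 z [ 0. -0. -1.] q7 0.4 w 0.0115 gf 39.0 F [ 0.6 -0.3 -0.1] M [ 0.02 -0.01  0.02]
t 17.35 tcp [0.5171 0.0176 0.0501] yaw_y 9.3 z [-0.  0. -1.] q7 0.41 w 0.0115 gf 39.0 F [-0.9  0.2 -0.4] M [-0.01  0.01  0.  ]
t 17.55 tcp [0.518  0.0115 0.0502] yaw_y 9.29 z [-0. -0. -1.] q7 0.42 w 0.0113 gf 39.0 F [ 1.   0.1 -0.4] M [-0.02 -0.02 -0.  ]
t 17.75 tcp [0.519  0.0055 0.0502] yaw_y 9.28 z [-0. -0. -1.] q7 0.44 w 0.0114 gf 39.0 F [ 0.5 -0.4 -1.5] M [0.04 0.01 0.02]
```

```bash
for i in 1 2 3 4; do python3 -m crank '[[-0.15,0,0,0,0,0],[-0.15,0,0,0,0,0]]' >/dev/null; python3 g.py; done
```

```text
t 17.95 tcp [ 5.20e-01 -4.00e-04  5.02e-02] yaw_y 9.28 z [ 0.  0. -1.] q7 0.45 w 0.0115 gf 39.0 F [ 0.2  0.7 -1.3] M [ 0.05 -0.05  0.02]
t 18.15 tcp [ 0.521  -0.0063  0.0502] yaw_y 9.28 z [ 0.  0. -1.] q7 0.46 w 0.0115 gf 39.0 F [-1.4  0.2 -0.2] M [ 0.06 -0.01 -0.02]
t 18.35 tcp [ 0.5219 -0.0122  0.0502] yaw_y 9.28 z [-0.  0. -1.] q7 0.47 w 0.0113 gf 39.0 F [-0.3  0.6 -0.2] M [ 0.02 -0.04 -0.02]
t 18.55 tcp [ 0.5229 -0.0181  0.0502] yaw_y 9.28 z [-0.  0. -1.] q7 0.48 w 0.0114 gf 39.0 F [-1.  -0.6 -0.7] M [-0.04  0.01  0.03]
```

```bash
python3 -m crank '[[-0.1,0,0,0,0,0],[-0.1,0,0,0,0,0]]' >/dev/null; python3 g.py; for i in 1 2 3 4 ; do python3 -m crank '[[-0.05,0,0,0,0,0]]' >/dev/null; python3 g.py; done
```

```text
t 18.75 tcp [ 0.5235 -0.022   0.0502] yaw_y 9.28 z [ 0.  0. -1.] q7 0.49 w 0.0112 gf 39.0 F [ 0.3 -0.6 -1.3] M [-0.02  0.02  0.02]
t 18.85 tcp [ 0.5237 -0.023   0.0502] yaw_y 9.27 z [ 0.  0. -1.] q7 0.49 w 0.0114 gf 39.0 F [-0.2  0.4 -1.1] M [-0.01 -0.   -0.  ]
t 18.95 tcp [ 0.5239 -0.0238  0.0502] yaw_y 9.29 z [-0.  0. -1.] q7 0.49 w 0.0115 gf 39.0 F [ 0.5  0.5 -0.8] M [-0.07 -0.01 -0.  ]
t 19.05 tcp [ 0.524  -0.0248  0.0502] yaw_y 9.29 z [-0.  0. -1.] q7 0.49 w 0.0112 gf 39.0 F [-0.5 -0.3 -1. ] M [ 0.03  0.03 -0.04]
t 19.15 tcp [ 0.524  -0.025   0.0502] yaw_y 9.31 z [-0.     0.001 -1.   ] q7 0.5 w 0.0112 gf 39.2 F [-0.3  3.6  1.1] M [0.78 0.21 0.01]
```

```bash
python3 -m crank '[[-0.04,0,0,0,0,0],[0,0,0,0,0,0]]' >/dev/null; python3 g.py; python3 -m crank '[[0,0,0,0,0,0],[0,0,0,0,0,0],[0,0,0,0,0,0],[0,0,0,0,0,0],[0,0,0,0,0,0]]' 0.4 20 >/dev/null; python3 g.py; python3 -m crank '[[0,0,-0.5,0,0,0],[0,0,-1,0,0,0],[0,0,-1,0,0,0],[0,0,-1,0,0,0],[0,0,-1,0,0,0],[1,-0.5,0,0,0,0],[1,-0.5,0,0,0,0],[1,-0.5,0,0,0,0],[1,-0.5,0,0,0,0],[1,-0.5,0,0,0,0],[1,-0.5,0,0,0,0],[0.5,0,0,0,0,0]]' >/dev/null;  python3 -m crank '[[1,0,0,0,0,0],[1,0,0,0,0,0],[1,0,0,0,0,0],[1,0,0,0,0,0],[0,0,0,0,0,0]]' >/dev/null;python3 - <<'E'
from h import *
from bench import eyes
go()
F={}
for n in('top','side'):
    G=[eyes.grab_frame(n) for _ in range(4)]; f=G[0]; f["depth"]=np.median([g["depth"] for g in G],0); f["image"]=np.mean([g["image"] for g in G],0).astype(np.uint8); pickle.dump(f,open(n+'3.pkl','wb')); F[n]=f
s=F['side'];u,v=map(int,proj(s,[.525,-.04,.09]))
cv2.imwrite('pics/c9.png',np.hstack([crop(F['top'],335,183,50,50,8),crop(s,u-25,v-25,50,50,8)]))
E
```

```text
t 19.35 tcp [ 0.524  -0.0251  0.0502] yaw_y 9.35 z [-0.001  0.002 -1.   ] q7 0.5 w 0.011 gf 39.4 F [-1.4  3.7  2.2] M [ 1.02  0.27 -0.02]
t 19.85 tcp [ 0.5243 -0.0268  0.0502] yaw_y 9.27 z [ 0. -0. -1.] q7 0.5 w 0.0342 gf 0.0 F [ 0.5 -0.2 -0.6] M [-0.01 -0.    0.06]
t 21.55 tcp [0.4317 0.1734 0.1406] yaw_y 9.49 z [ 0.001  0.001 -1.   ] q7 -0.15 w 0.0343 gf 0.0 F [-0.7  0.4  0.1] M [-0.05  0.04 -0.02]
```

View pics/c9.png

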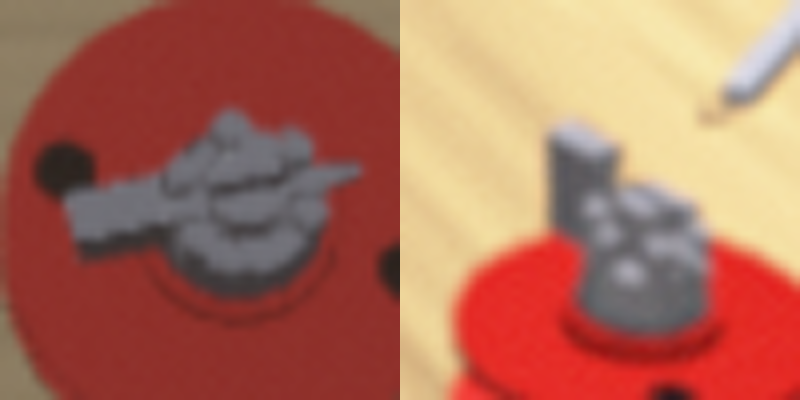

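The pin is through slot and hole: the head sits against the nut's left flat at crop (165,200) and the tip shows on the far side at (360,170). The arm is clear.

```bash
python3 -c "
from bench import r
print(r.hand_in())"
```

```text
the job is handed in; nothing more can be done
None
```

I tightened the nut through the bite (about 42° in) to the next slot (about 39° further) and let go. The pin then slid in to its head with under 5 N, the arm backed clear, and I handed the job in at about 22 s without seeing a verdict.

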